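Wind the gauge carriage to its dock and lock it

TASK

Wind the hand crank clockwise (seen from above), taking as many full turns as it needs, until the upright post on the gauge carriage stands squarely in line with the notch position of the keeper bar, and leave it standing there. Then swing the keeper bar fully shut, so that its notch takes the post and the bar snaps into its detent. Move the carriage only with the crank, never by pushing the carriage or its gauge, and leave the loose things lying around where they are.

Things in the scene. Friction and masses are not known exactly. Their poses are not given: they have to be found in the camera images.
- crank (a joint): Hand crank on top of the grey gearbox at the right (-y) end of the steel slide unit, on a vertical axis; rad, grows clockwise seen from above. Each full turn (6.283 rad) clockwise drives the carriage 46 mm away from the gearbox, along the slide's +y; turning back returns it. It stays where it is left, takes about 4 N at the grip, and can go past the dock.
- crank_axis (a point): Fixed point on the crank's vertical axis at the height of the crank arm's top face (z 0.11). Its axes are those of the slide unit: y along the rods from the gearbox to the keeper, z up. The arm (10 mm thick, 20 mm wide) and hub (radius 15) have nothing higher than z 0.112 except the grip.
- crank_grip (a point): Middle of the crank's upright black grip, z 0.138, 58 mm from the crank axis. The grip is a flat block fixed rigidly to the crank arm (it does not spin): 36 mm long along the arm (radially), 16 mm thick across it (tangentially), 48 mm tall from z 0.110 to 0.158. The point's x axis points radially outwards along the arm, y tangentially, z up.
- carriage: Aluminium carriage block (110 x 80 x 28 mm) on two rods, with a black round pressure gauge (76 mm across, face up, top at z 0.080) and the lock post fixed on it. Origin: centre of the block's underside, z 0.022; y along the rods, away from the gearbox.
- lock_post (a point): Top of the upright steel lock post, 12 mm in diameter, on the robot's side (-x) of the carriage; z 0.100.
- dock (a point): Fixed point where the post's top must come: the middle of the keeper bar's notch when the bar is shut, z 0.100. Axes as the slide unit: y along the rods. The notch is 22 mm wide along y, so the post may stand up to 5 mm off its middle.
- keeper (a joint): Flat steel keeper bar swinging level about a vertical pivot at the slide's left (+y) end; rad. 0 is fully shut: bar along the slide's -y from the pivot, notch round the post. Grows as its free end swings out towards the robot (to 1.25). In the last 0.12 rad it rides over a spring nub (a few newtons at the knob) and snaps in behind it. It stays where it is left.
- keeper_hinge (a point): Fixed point on the keeper's vertical pivot axis, z 0.086; axes as the slide unit. Pivot head radius 11 mm, up to z 0.104. The bar is 24 mm wide, lies from z 0.086 to 0.098 and ends 155 mm from the pivot; its notch is 130 mm from the pivot, on the edge away from the robot.
- keeper_knob (a point): Middle of the round black knob standing on the keeper bar 88 mm from the pivot: 16 mm in diameter, from z 0.098 to 0.134; this point is at z 0.118. Turns with the bar (y points along the bar to the pivot).
- wrench: Loose steel wrench 160 mm long lying between the robot and the slide; leave it.
- spare_gauge: Loose black pressure gauge, 64 mm across, 30 mm tall, with a brass stem, lying face up beyond the slide; leave it.
- adapter: Loose brass stepped adapter, 26 mm across, 42 mm tall, standing beyond the slide; leave it.
- union: Loose steel pipe union, 32 mm across, 45 mm tall, standing on the robot's side of the slide; leave it.
- jar: Loose closed jar, 56 mm across, 60 mm tall, beyond the slide; leave it.

How it is judged:
By the outcome, as a careful person would: the job done as asked, in the order asked, and still so for the second after the job is handed in, with the robot touching nothing.
It also fails if it takes over 70 s, if anything falls off the work surface, if the arm or the gripper's body presses on something with over 40 N, if the wrist force passes 120 N, or if a joint passes its speed limit or range.

ROBOT

A 7-joint arm with a two-finger parallel gripper is mounted at the origin on the work surface. World frame = base frame: x ahead of the robot, y to its left, z up, the work surface at z = 0. Lengths are in m, angles in rad, forces in N, time in s.
With the tool pointing down it reaches from about 0.425 to 0.95 m from the base axis. Payload 16.7 kg.
Tool frame: the origin (TCP) lies midway between the tips of the shut fingers; the grasp point (between the pads) lies env.grip_point_offset behind it (env.grip_point_offset is the distance from the TCP to the grasp point, in m); z points along the fingers, y is the line along which they close (so a half turn about z gives the same grasp; the last joint's range is limited). The gripper opens to 94 mm and grips with 3 to 60 N. Pads are 16 mm wide; open, the fingers measure 119 mm over their backs; the gripper's body (75 mm by 177 mm) begins 78 mm behind the grasp point.
Start: joints at [-1.444, 0.426, 0.074, 1.606, -0.034, 1.111, -0.067], TCP at [0.184, 0.649, 0.205] pointing down, gripper open.
Joint ranges: [-2.85, 2.85], [-0.5, 2.14], [-1.23, 1.37], [0.21, 2.46], [-1.02, 4.16], [0.16, 2.05], [-2.73, 2.73]. Speed limits (rad/s): [1.89, 1.89, 2.39, 2.39, 3.01, 3.01, 3.01].

INTERFACE

Orientations are given as a unit quaternion [w, x, y, z].
In Python, from station import env gives the robot as it stands.
- The arm moves only by the tool send_rows, never from a script. Its argument "motion" is a list of rows, each a list of 3 entries, a list of its own where there are three numbers: the shift along the tool's x, y, z in cm, then the turn, a rotation vector about the tool's x, y, z in degrees, then the closure, from 0 (fully open) to 1 (shut). A call has 1 to 20 rows; each row shifts and turns the commanded pose from where the row before left it, along the tool's axes as they then stand; what a row does not reach is not made up. A row lasts 1/10 s, in which the tool goes at most 50 mm and 8.59 degrees, less where a joint would pass 70% of its speed; a pose out of reach is approached as far as the arm can. A call is refused whole if a number of a shift passes 5 or a number of a turn 8.59, either way. A call with a gripper value outside its range is refused whole. The fingers move at their own pace and stop on an object; "grip_force" is the grip in N (left out, the last holds). Time passes only in rows, so rows that do not move let the fingers close. It gives the time, the measured TCP pose, the force, the opening and the grip force at its end, in the units of the state.
- env.state(): the state, without advancing time (a new reading comes with each control period).
- env.grab_frame(name): name is "scene" or "top" or "wrist"; returns a dict with "pixels" (384x512x3 uint8, blue, green, red), "intrinsics" (3x3 intrinsics, pixels), "R" (3x3) and "t" (3): a world point X has camera coordinates R X + t. Camera axes: x right, y down, z forward; pixel columns grow to the right and rows downward; lengths in m; the calibration is good to about 2 mm. The wrist camera is an equidistant fisheye: a pixel r from the principal point sees the ray r / f radians off the axis. A picture is of the moment at which its call begins. There is no depth.
- env.finish_job(): hands the job in; it is judged then, once.
The state is a dict: "t": time; "q": joint angles; "qd": joint speeds; "tau": joint torques, N m; "position": TCP position; "tcp_rot": TCP orientation; "contact_force": force on the tool from outside, world axes, zero at the start; "ft_torque": the same for the moment, N m; "gripper_width": finger opening in m; "grip_force": force on a finger pad.
Only numpy, scipy, OpenCV 4.12 (cv2) and the standard library are available. Lean on these libraries where they do the work, as an engineer would, in place of code of your own. Each camera call takes 0.05 s, during which the arm holds its last target. There are 200 camera calls.

## Working session

There is one attempt and no reset: what is moved stays moved. The work goes in short steps, Python scripts to look and compute and a tool call to move; the robot and the scene stay as the last step left them, time stands still between calls to the robot, and variables do not carry over. Pictures are saved under pics/ and viewed, at most 10 in all, crops included, and the job is handed in when it is done.

Besides the shell and the picture viewer there is one more tool, called after "Request:" in YAML: its name, and indented under it one key for each argument. send_rows: Moves the arm, as the interface text tells. Its arguments: {"type":"object","properties":{"motion":{"type":"array"},"grip_force":{"type":"number"}},"required":["motion"]}

```bash
mkdir -p pics; ls; python3 - <<'E'
from station import env
import cv2
print(env.state()); print(env.grip_point_offset)
for n in("scene","top"):
    f=env.grab_frame(n); cv2.imwrite(f"pics/{n}0.png",f["pixels"]); print(n,f["intrinsics"],f["R"],f["t"])
E
```

```text
pics
{'t': 0.0, 'q': array([-1.44348375,  0.42672165,  0.07387048,  1.60658207, -0.03408477,
        1.11082372, -0.06710096]), 'qd': array([-0.00019939, -0.00024606,  0.00021139, -0.00136291,  0.00023508,
        0.0014658 ,  0.00132892]), 'tau': array([-1.93504507e-03, -9.35814357e+01,  3.66591275e+00, -4.54200625e+01,
       -4.89103014e-02,  2.02658511e-02,  1.66372197e-04]), 'position': array([0.18439914, 0.64887362, 0.20479413]), 'tcp_rot': array([-3.07413672e-05,  1.37986053e-01,  9.90433967e-01, -6.36790991e-04]), 'contact_force': array([-0.47323673, -0.31736817, -0.37036682]), 'ft_torque': array([0.00990175, 0.04308643, 0.00417236]), 'grip_force': 0.0, 'gripper_width': 0.09430641494522045}
0.0188
scene [[361.69291949   0.         258.92054584]
 [  0.         361.69291949 194.17117716]
 [  0.           0.           1.        ]] [[-0.36746661  0.93001696  0.00606205]
 [ 0.52945131  0.21454575 -0.82076271]
 [-0.76462383 -0.29839333 -0.5712371 ]] [ 0.18505235 -0.21112357  1.14466166]
top [[397.46572947   0.         249.38298807]
 [  0.         397.46572947 194.50902507]
 [  0.           0.           1.        ]] [[ 0.01415409 -0.99988629 -0.00520303]
 [-0.99774666 -0.01378211 -0.06566327]
 [ 0.06558409  0.00612071 -0.99782827]] [0.00357644 0.57809589 0.92118366]
```

View pics/scene0.png

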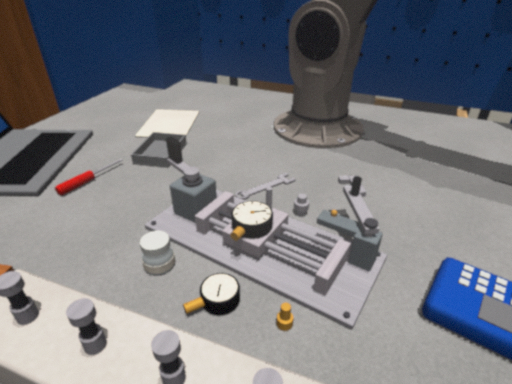

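View pics/top0.png

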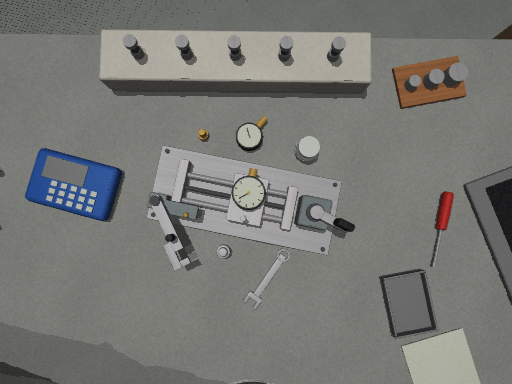

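The top view shows the gearbox and crank hub near (318,213), with the grip near (345,225). The keeper pivot is near (156,200), the knob at (171,238), the gauge at (249,193) and the post at about (243,218). Next I'll zoom in on both views.

```bash
cat > h.py <<'E'
import numpy as np, cv2
from station import env
def ray(f,px):
    K,R,t=map(np.array,(f["intrinsics"],f["R"],f["t"]))
    d=R.T@np.linalg.solve(K,[px[0],px[1],1.]); return -R.T@t,d
def onz(f,px,z):
    c,d=ray(f,px); return c+d*(z-c[2])/d[2]
def proj(f,X):
    p=f["intrinsics"]@(f["R"]@np.array(X)+f["t"]); return p[:2]/p[2]
E
python3 - <<'E'
from h import *
f=env.grab_frame("top");s=env.grab_frame("scene")
cv2.imwrite("pics/topc.png",cv2.resize(f["pixels"][140:280,140:365],None,fx=3.5,fy=3.5,interpolation=cv2.INTER_CUBIC))
cv2.imwrite("pics/scc.png",cv2.resize(s["pixels"][130:320,140:390],None,fx=3.1,fy=3.1,interpolation=cv2.INTER_CUBIC))
for n,p,z in [("hub",(318,213),.112),("grip",(345,225),.158),("pivot",(156,200),.104),("knob",(171,238),.134),("post",(243,218),.1),("sc1",(167,150),.02),("sc2",(336,184),.02),("sc3",(322,249),.02)]: print(n,onz(f,p,z).round(4))
E
```

```text
hub [ 0.5346 -0.1351  0.112 ]
grip [ 0.5103 -0.1815  0.158 ]
pivot [0.5578 0.2119 0.104 ]
knob [0.4783 0.1714 0.134 ]
post [0.5218 0.0242 0.1   ]
sc1 [0.6815 0.2095 0.02  ]
sc2 [ 0.6057 -0.1928  0.02  ]
sc3 [ 0.4525 -0.16    0.02  ]
```

View pics/topc.png

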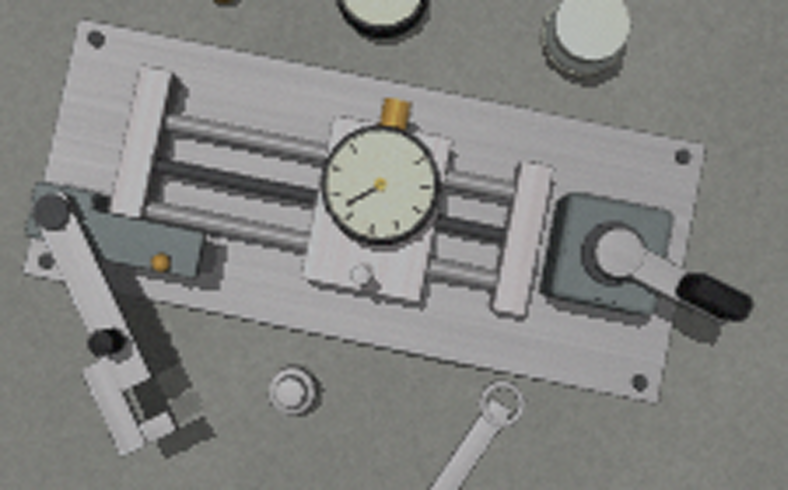

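View pics/scc.png

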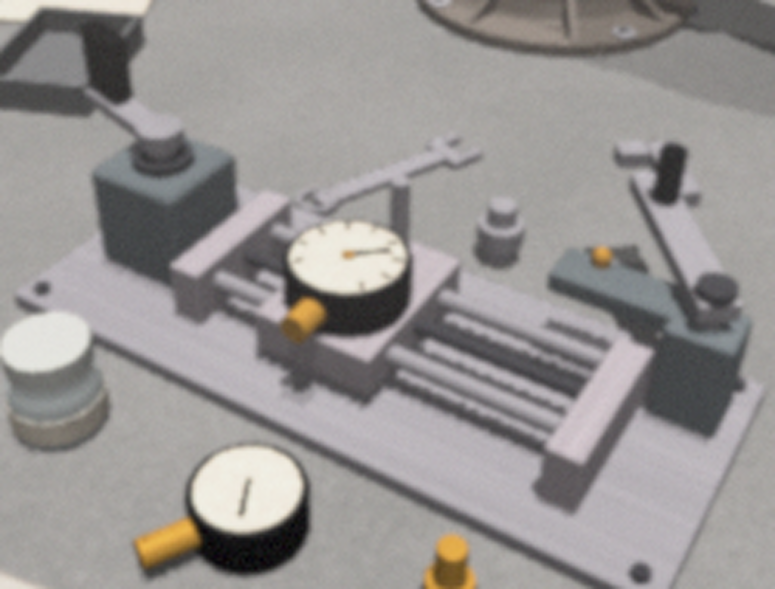

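The crops show these positions, in enlarged pixels. Top view: pivot head (51,212), post (362,272), hub (622,250), grip (718,298), knob (105,341), screws (96,39), (683,157), (640,382) and (46,262). Scene view: pivot (718,288), post (400,184), hub (163,133), knob (671,152), grip (106,28). I'll triangulate these.

```bash
cat >> h.py <<'E'
def tri(a,b,pa,pb):
    (c1,d1),(c2,d2)=ray(a,pa),ray(b,pb)
    k=np.linalg.lstsq(np.c_[d1,-d2],c2-c1,rcond=None)[0]
    P,Q=c1+k[0]*d1,c2+k[1]*d2
    return (P+Q)/2,np.linalg.norm(P-Q)
E
python3 - <<'E'
from h import *
f=env.grab_frame("top");s=env.grab_frame("scene")
T=lambda U,V:(140+(U+.5)/3.5-.5,140+(V+.5)/3.5-.5)
S=lambda U,V:(140+(U+.5)/3.1-.5,130+(V+.5)/3.1-.5)
for n,a,b,z in [("hub",(622,250),(163,133),.112),("grip",(718,298),(106,28),.158),("pivot",(51,212),(718,288),.104),("knob",(105,341),(671,152),.134),("post",(362,272),(400,184),.1)]:
    print(n,onz(f,T(*a),z).round(4),onz(s,S(*b),z).round(4),[np.round(x,4) for x in tri(f,s,T(*a),S(*b))])
w=[onz(f,T(*p),.012) for p in [(96,39),(683,157),(640,382),(46,262)]]
print(np.round(w,4)); 
for a,b in((1,0),(2,3)): d=w[a]-w[b]; print(np.degrees(np.arctan2(-d[1],-d[0])))
yd=w[0]-w[1]+w[3]-w[2]; yd/=np.linalg.norm(yd); print(yd)
piv=onz(f,T(51,212),.104);post=onz(f,T(362,272),.1);hub=onz(f,T(622,250),.112)
xd=np.array([yd[1],-yd[0],0])
for q in(post,hub): print(((q-piv)@yd).round(4),((q-piv)@xd).round(4))
E
```

```text
hub [ 0.5386 -0.1337  0.112 ] [ 0.5435 -0.1242  0.112 ] [array([ 0.5373, -0.1318,  0.1071]), np.float64(0.0061)]
grip [ 0.5107 -0.1811  0.158 ] [ 0.5086 -0.181   0.158 ] [array([ 0.5105, -0.1803,  0.159 ]), np.float64(0.0011)]
pivot [0.5573 0.2157 0.104 ] [0.559  0.2191 0.104 ] [array([0.5571, 0.2177, 0.102 ]), np.float64(0.0029)]
knob [0.4802 0.1742 0.134 ] [0.4823 0.1775 0.134 ] [array([0.4798, 0.176 , 0.132 ]), np.float64(0.0027)]
post [0.5232 0.0241 0.1   ] [0.5245 0.0273 0.1   ] [array([0.5227, 0.0253, 0.0984]), np.float64(0.0026)]
[[ 0.681   0.211   0.012 ]
 [ 0.6052 -0.1916  0.012 ]
 [ 0.4525 -0.1626  0.012 ]
 [ 0.5276  0.2407  0.012 ]]
79.33225944694271
79.44791028162982
[0.18412063 0.98290365 0.        ]
-0.1947 0.0018
-0.3469 0.046
```

The numbers agree with the sizes given: grip radius about 57 mm (58 given), knob radius 88 mm and pivot z 0.102. The post needs about 65 mm of travel, or roughly 506° clockwise. I'll push the grip round from behind with the fingers shut, in a circle about (0.539, -0.132). First comes the approach, an arc around the base at the current height.

Request:
send_rows:
  motion:
    - [[-4.4,-0.6,0],[0,0,4.1],1]
    - [[-4.4,-0.6,0],[0,0,4.1],1]
    - [[-4.4,-0.6,0],[0,0,4.1],1]
    - [[-4.4,-0.6,0],[0,0,4.1],1]
    - [[-4.4,-0.6,0],[0,0,4.1],1]
    - [[-4.4,-0.6,0],[0,0,4.1],1]
    - [[-4.4,-0.6,0],[0,0,4.1],1]
    - [[-4.4,-0.6,0],[0,0,4.1],1]
    - [[-4.4,-0.6,0],[0,0,4.1],1]
    - [[-4.4,-0.6,0],[0,0,4.1],1]
    - [[-4.4,-0.6,0],[0,0,4.1],1]
    - [[-4.4,-0.6,0],[0,0,4.1],1]
    - [[-4.4,-0.6,0],[0,0,4.1],1]
    - [[-4.4,-0.6,0],[0,0,4.1],1]
    - [[-4.4,-0.6,0],[0,0,4.1],1]
    - [[-4.4,-0.6,0],[0,0,4.1],1]
    - [[-4.4,-0.6,0],[0,0,4.1],1]
    - [[-4.4,-0.6,0],[0,0,4.1],1]
    - [[-4.4,-0.6,0],[0,0,4.1],1]
    - [[-4.4,-0.6,0],[0,0,4.1],1]

```text
t: 2.3
position: [0.5593, -0.0754, 0.2056]
tcp_rot: [0.0, 0.755, 0.656, 0.0]
contact_force: [1.0, 0.2, 1.0]
gripper_width: 0.0007
grip_force: 0.0
```

Request:
send_rows:
  motion:
    - [[0,0,0],[0,0,-8.0],1]
    - [[-4.0,-0.5,0],[0,0,0],1]
    - [[-4.0,-0.5,0],[0,0,0],1]
    - [[-3.5,-0.5,0],[0,0,0],1]
    - [[0,0,2.5],[0,0,0],1]
    - [[0,0,2.5],[0,0,0],1]
    - [[0,0,2.0],[0,0,0],1]
    - [[0,0,1.3],[0,0,0],1]
    - [[0,0,0],[0,0,0],1]

```text
t: 3.2
position: [0.544, -0.1884, 0.1212]
tcp_rot: [-0.001, 0.706, 0.708, -0.001]
contact_force: [-0.5, 0.6, -0.3]
gripper_width: 0.0007
grip_force: 0.0
```

```bash
python3 - <<'E'
from h import *
st=env.state(); print(st["position"],st["tcp_rot"])
c=np.array([.539,-.132]); p=c+.058*np.array([np.cos(np.radians(-85)),np.sin(np.radians(-85))])
print("first shift (tool x=world y, tool y=world x) cm",((p-st["position"][:2])*100).round(2))
for a in range(-85,-85-520,-15):
    f=lambda t:5.8*np.array([np.sin(np.radians(t)),np.cos(np.radians(t))])
    print(a,(f(a-15)-f(a)).round(1),end=' ')
f=env.grab_frame("top");cv2.imwrite("pics/t1.png",cv2.resize(f["pixels"][150:280,230:370],None,fx=4,fy=4,interpolation=cv2.INTER_CUBIC))
E
```

```text
[ 0.54403677 -0.18841875  0.12118045] [-0.00088984  0.70621313  0.70799829 -0.00080154]
first shift (tool x=world y, tool y=world x) cm [ 0.   -0.14]
-85 [ 0.1 -1.5] -100 [ 0.5 -1.4] -115 [ 0.8 -1.3] -130 [ 1.1 -1. ] -145 [ 1.3 -0.7] -160 [ 1.5 -0.3] -175 [1.5 0.1] -190 [1.4 0.5] -205 [1.3 0.8] -220 [1.  1.1] -235 [0.7 1.3] -250 [0.3 1.5] -265 [-0.1  1.5] -280 [-0.5  1.4] -295 [-0.8  1.3] -310 [-1.1  1. ] -325 [-1.3  0.7] -340 [-1.5  0.3] -355 [-1.5 -0.1] -370 [-1.4 -0.5] -385 [-1.3 -0.8] -400 [-1.  -1.1] -415 [-0.7 -1.3] -430 [-0.3 -1.5] -445 [ 0.1 -1.5] -460 [ 0.5 -1.4] -475 [ 0.8 -1.3] -490 [ 1.1 -1. ] -505 [ 1.3 -0.7] -520 [ 1.5 -0.3] -535 [1.5 0.1] -550 [1.4 0.5] -565 [1.3 0.8] -580 [1.  1.1] -595 [0.7 1.3]
```

View pics/t1.png

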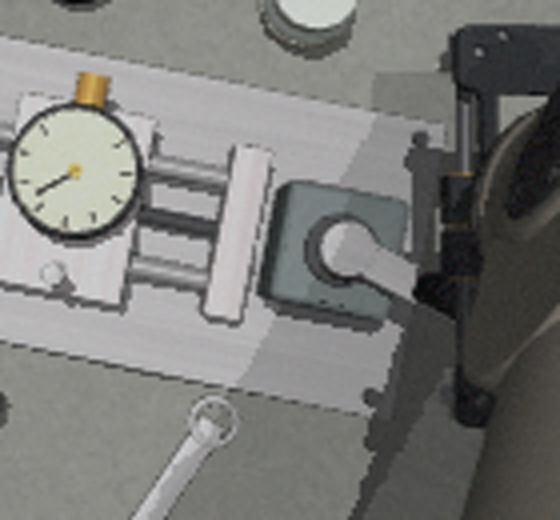

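The closed fingers are beside the grip, on its far side, and clear of the arm. Now I push clockwise in 15° steps.

Request:
send_rows:
  motion:
    - [[-0.05,-1.5,0],[0,0,0],1]
    - [[0.5,-1.4,0],[0,0,0],1]
    - [[0.8,-1.3,0],[0,0,0],1]
    - [[1.1,-1.0,0],[0,0,0],1]
    - [[1.3,-0.7,0],[0,0,0],1]
    - [[1.5,-0.3,0],[0,0,0],1]
    - [[1.5,0.1,0],[0,0,0],1]
    - [[1.4,0.5,0],[0,0,0],1]
    - [[1.3,0.8,0],[0,0,0],1]
    - [[1.0,1.1,0],[0,0,0],1]
    - [[0,0,0],[0,0,0],1]

```text
t: 4.35
position: [0.5085, -0.0836, 0.1229]
tcp_rot: [0.0, 0.705, 0.709, 0.0]
contact_force: [-0.2, -0.5, -0.2]
gripper_width: 0.0004
grip_force: 0.0
```

```bash
python3 - <<'E'
from h import *
st=env.state(); print(st["position"],st["tcp_rot"],st["contact_force"])
d=st["position"][:2]-[.539,-.132];print(np.hypot(*d),np.degrees(np.arctan2(d[1],d[0])))
f=env.grab_frame("scene");cv2.imwrite("pics/s2.png",cv2.resize(f["pixels"][100:320,140:390],None,fx=2.5,fy=2.5,interpolation=cv2.INTER_CUBIC))
E
```

```text
[ 0.50848286 -0.08363485  0.12293097] [7.88339490e-05 7.05420372e-01 7.08789136e-01 2.32695416e-04] [-0.24810645 -0.46315196 -0.24232406]
0.057188143242572945 122.25084513111925
```

View pics/s2.png

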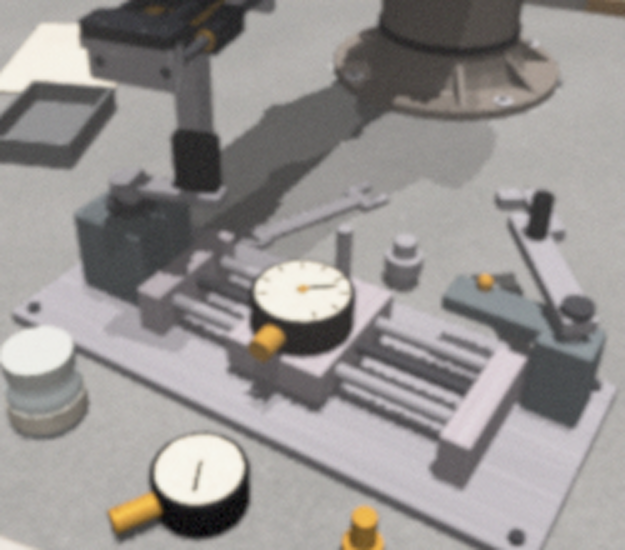

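Pushing works: the crank arm now points towards +y with the fingers behind the grip, and the carriage has moved. Continuing.

Request:
send_rows:
  motion:
    - [[0.6,1.1,0],[0,0,0],1]
    - [[0.3,1.5,0],[0,0,0],1]
    - [[-0.1,1.5,0],[0,0,0],1]
    - [[-0.5,1.4,0],[0,0,0],1]
    - [[-0.8,1.3,0],[0,0,0],1]
    - [[-1.1,1.0,0],[0,0,0],1]
    - [[-1.3,0.7,0],[0,0,0],1]
    - [[-1.5,0.3,0],[0,0,0],1]
    - [[-1.5,-0.1,0],[0,0,0],1]
    - [[-1.4,-0.5,0],[0,0,0],1]
    - [[-1.3,-0.8,0],[0,0,0],1]
    - [[-1.0,-1.1,0],[0,0,0],1]
    - [[-0.7,-1.3,0],[0,0,0],1]
    - [[0,0,0],[0,0,0],1]

```text
t: 5.8
position: [0.5558, -0.1899, 0.1228]
tcp_rot: [0.0, 0.707, 0.707, -0.0]
contact_force: [-0.2, 0.1, 0.5]
gripper_width: 0.0006
grip_force: 0.0
```

```bash
python3 - <<'E'
from h import *
st=env.state(); print(st["position"],st["tcp_rot"],st["contact_force"])
d=st["position"][:2]-[.539,-.132];print(np.hypot(*d),np.degrees(np.arctan2(d[1],d[0])), (np.array([.539,-.132])+.058*np.array([np.cos(np.radians(-430)),np.sin(np.radians(-430))])))
E
```

```text
[ 0.55577432 -0.18994748  0.12278509] [ 1.04661434e-05  7.07177142e-01  7.07036386e-01 -1.97110998e-04] [-0.17913389  0.09405051  0.48813132]
0.06032650996881127 -73.85561569596126 [ 0.55883717 -0.18650217]
```

Request:
send_rows:
  motion:
    - [[0.0,-1.3,0],[0,0,0],1]
    - [[0.1,-1.5,0],[0,0,0],1]
    - [[0.5,-1.4,0],[0,0,0],1]
    - [[0.8,-1.3,0],[0,0,0],1]
    - [[1.1,-1.0,0],[0,0,0],1]
    - [[1.3,-0.7,0],[0,0,0],1]
    - [[1.5,-0.3,0],[0,0,0],1]
    - [[1.5,0.1,0],[0,0,0],1]
    - [[1.4,0.5,0],[0,0,0],1]
    - [[0,0,0],[0,0,0],1]

```text
t: 6.8
position: [0.4885, -0.1044, 0.1224]
tcp_rot: [-0.0, 0.705, 0.709, -0.0]
contact_force: [-0.9, 0.0, -0.5]
gripper_width: 0.0006
grip_force: 0.0
```

```bash
python3 - <<'E'
from h import *
st=env.state(); print(st["position"],st["contact_force"])
d=st["position"][:2]-[.539,-.132];print(np.hypot(*d),np.degrees(np.arctan2(d[1],d[0])))
f=env.grab_frame("top");cv2.imwrite("pics/t3.png",cv2.resize(f["pixels"][140:280,140:340],None,fx=4,fy=4,interpolation=cv2.INTER_CUBIC))
E
```

```text
[ 0.48848191 -0.10442002  0.12235006] [-0.91966529  0.02227596 -0.49809982]
0.057556346592153654 151.36799129146024
```

View pics/t3.png

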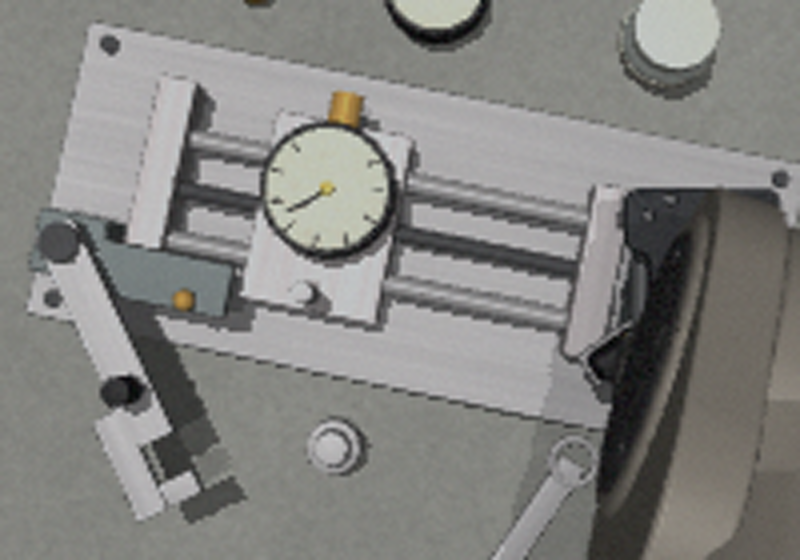

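The post top is now at (303,291) in this crop and the pivot head at (59,242).

```bash
python3 - <<'E'
from h import *
f=env.grab_frame("top")
T=lambda U,V:(140+(U+.5)/4-.5,140+(V+.5)/4-.5)
yd=np.array([.1841,.9829,0]); 
piv=onz(f,T(58.7,242),.104)
for p in((303,291),(302,292)):
    e=(piv-onz(f,T(*p),.1))@yd*1000; print(e,"remaining deg",(e-130)/46*360)
g=f["pixels"][195:230,200:232]; cv2.imwrite("pics/p.png",cv2.resize(np.hstack([g,f["pixels"][183:218,139:171]]),None,fx=10,fy=10,interpolation=cv2.INTER_CUBIC))
E
```

```text
133.8717721337611 remaining deg 30.300825394652183
133.4528402419129 remaining deg 27.022227980187875
```

View pics/p.png

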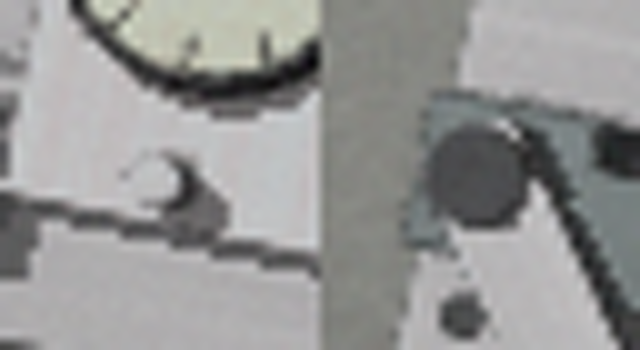

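The post still needs about 3.5 mm, which is roughly 28° more.

Request:
send_rows:
  motion:
    - [[0.6,0.4,0],[0,0,0],1]
    - [[0.6,0.4,0],[0,0,0],1]
    - [[0.5,0.5,0],[0,0,0],1]
    - [[0.4,0.5,0],[0,0,0],1]
    - [[0,0,0],[0,0,0],1]
    - [[-0.5,-0.5,0],[0,0,0],1]
    - [[-1.0,-0.8,0],[0,0,0],1]
    - [[0,0,-4],[0,0,0],1]
    - [[0,0,-4],[0,0,0],1]

```text
t: 7.8
position: [0.4919, -0.1018, 0.2029]
tcp_rot: [-0.001, 0.707, 0.707, -0.001]
contact_force: [0.6, 0.5, 0.1]
gripper_width: 0.0005
grip_force: 0.0
```

```bash
python3 - <<'E'
from h import *
print(env.state()["position"])
f=env.grab_frame("top");s=env.grab_frame("scene")
a=cv2.resize(f["pixels"][190:225,195:235],None,fx=10,fy=10,interpolation=cv2.INTER_CUBIC)
b=cv2.resize(s["pixels"][170:240,210:280],None,fx=5,fy=5,interpolation=cv2.INTER_CUBIC)
cv2.imwrite("pics/q.png",np.hstack([a,b]))
E
```

```text
[ 0.49187662 -0.10183316  0.20294183]
```

View pics/q.png

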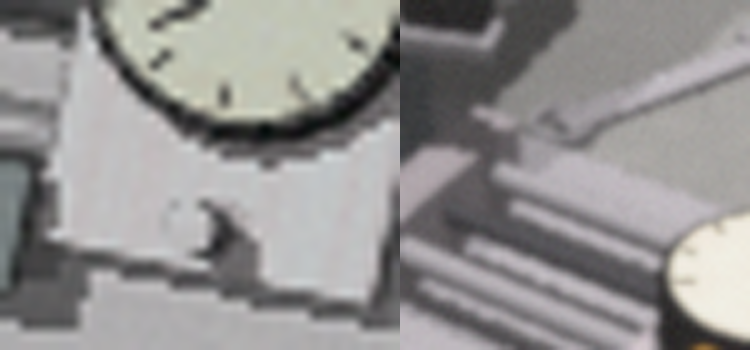

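The post top is at about (187,225) in the left crop, which is pixel (213.2, 212.1). I'll cross-check with how far the gauge face has moved and with the grip's angle.

```bash
python3 - <<'E'
from h import *
f=env.grab_frame("top"); yd=np.array([.1841,.9829,0])
piv=onz(f,(154.3,200.1),.104); print("post dist",(piv-onz(f,(213.2,212.05),.1))@yd*1000)
def gauge(im,x0,x1):
    m=im.astype(int); k=((m[...,1]>m[...,0]+10)&(m[...,1]>150)).astype(np.uint8)
    k[:160]=0;k[225:]=0;k[:,:x0]=0;k[:,x1:]=0
    c=max(cv2.findContours(k,0,2)[0],key=cv2.contourArea); return cv2.minEnclosingCircle(c),cv2.fitEllipse(cv2.convexHull(c))[0]
A=gauge(cv2.imread("pics/top0.png"),200,275);B=gauge(f["pixels"],190,270);print(A,B)
print("moved",[(onz(f,B[i],.08)-onz(f,A[i],.08))@yd*1000 for i,A,B in [(0,(A[0][0],),(B[0][0],)),]] if 1 else 0, (onz(f,B[1],.08)-onz(f,A[1],.08))@yd*1000)
E
```

```text
post dist 129.14209577271845
(((248.1591796875, 192.20787048339844), 15.004002571105957), (248.2059326171875, 192.21669006347656)) (((219.61444091796875, 186.39788818359375), 15.042896270751953), (219.65298461914062, 186.38002014160156))
moved [np.float64(64.55340543105662)] 64.58300050426558
```

The carriage moved 64.6 mm against 64.7 needed, and a direct reading puts the post within 1 mm of the notch. Now the keeper: I'll move behind the knob, on the robot's side, and lower the fingers.

Request:
send_rows:
  motion:
    - [[4.4,-0.4,0],[0,0,0],1]
    - [[4.4,-0.4,0],[0,0,0],1]
    - [[4.4,-0.4,0],[0,0,0],1]
    - [[4.4,-0.3,0],[0,0,0],1]
    - [[4.4,-0.3,0],[0,0,0],1]
    - [[4.4,-0.3,0],[0,0,0],1]
    - [[4.4,-0.3,0],[0,0,0],1]
    - [[0,0,0],[0,0,0],1]
    - [[0,0,3],[0,0,0],1]
    - [[0,0,3],[0,0,0],1]
    - [[0,0,2],[0,0,0],1]
    - [[0,0,1.4],[0,0,0],1]
    - [[0,0,0],[0,0,0],1]

```text
t: 9.25
position: [0.4675, 0.2057, 0.1062]
tcp_rot: [-0.0, 0.707, 0.708, -0.002]
contact_force: [0.1, -0.3, 1.0]
gripper_width: 0.0006
grip_force: 0.0
```

Request:
send_rows:
  motion:
    - [[-0.8,0.2,-0.2],[0,0,0],1]
    - [[-0.7,0.2,0],[0,0,0],1]
    - [[-0.7,0.3,0],[0,0,0],1]
    - [[-0.8,0.3,0],[0,0,0],1]
    - [[-0.7,0.4,0],[0,0,0],1]
    - [[-0.6,0.4,0],[0,0,0],1]
    - [[-0.6,0.5,0],[0,0,0],1]
    - [[-0.6,0.6,0],[0,0,0],1]
    - [[-0.5,0.6,0],[0,0,0],1]
    - [[-0.5,0.6,0],[0,0,0],1]
    - [[-0.4,0.7,0],[0,0,0],1]
    - [[0,0,0],[0,0,0],1]

```text
t: 10.45
position: [0.518, 0.1377, 0.1104]
tcp_rot: [0.0, 0.707, 0.708, -0.0]
contact_force: [0.7, 0.3, 0.1]
gripper_width: 0.0004
grip_force: 0.0
```

```bash
python3 - <<'E'
from h import *
print(env.state()["position"])
s=env.grab_frame("scene")
cv2.imwrite("pics/k.png",cv2.resize(s["pixels"][140:280,230:400],None,fx=4,fy=4,interpolation=cv2.INTER_CUBIC))
E
```

```text
[0.5179791  0.13767694 0.11043884]
```

View pics/k.png

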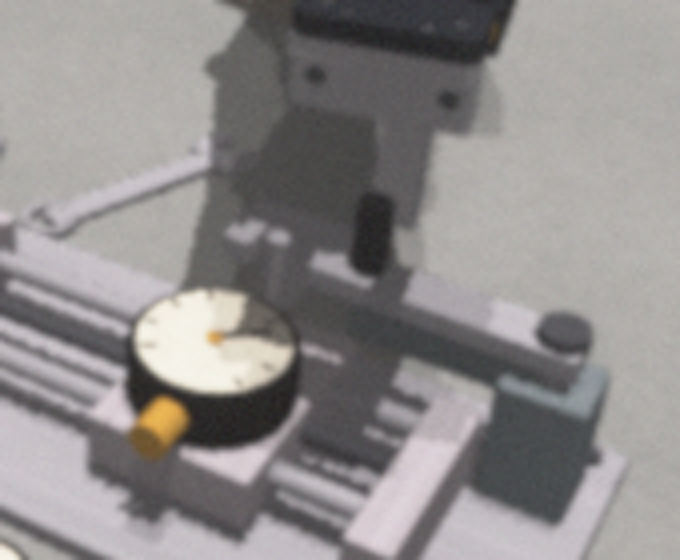

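The bar is almost shut, and the notch lines up with the post at about (275,250). That was my last picture, so I'll finish by force in small steps.

Request:
send_rows:
  motion:
    - [[-0.05,0.2,0],[0,0,0],1]
    - [[-0.05,0.2,0],[0,0,0],1]
    - [[0,0,0],[0,0,0],1]

```text
t: 10.8
position: [0.5204, 0.1378, 0.1103]
tcp_rot: [-0.001, 0.706, 0.708, -0.001]
contact_force: [-4.1, 0.3, 2.7]
gripper_width: 0.0004
grip_force: 2.3
```

Request:
send_rows:
  motion:
    - [[-0.05,0.2,0],[0,0,0],1]
    - [[0,0.2,0],[0,0,0],1]
    - [[0,0,0],[0,0,0],1]

```text
t: 11.1
position: [0.5208, 0.1377, 0.1097]
tcp_rot: [-0.003, 0.706, 0.708, -0.003]
contact_force: [-25.8, 2.4, 16.6]
gripper_width: 0.0004
grip_force: 13.1
```

```bash
cat > kn.py <<'E'
from h import *
s=env.grab_frame("scene"); print(env.state()["position"],env.state()["contact_force"])
g=s["pixels"].max(2); k=(g<60).astype(np.uint8); k[:180]=0;k[215:]=0;k[:,:312]=0;k[:,340:]=0
n,l,st,c=cv2.connectedComponentsWithStats(k)
for i in range(1,n):
    if st[i,4]>15: print(st[i],c[i].round(2))
piv=np.array([.5578,.2170]);
for a in(0,.05,.1,.15):
    t=np.radians(-100.6)-a; p=piv+.088*np.array([np.cos(t),np.sin(t)]); print(a,proj(s,[*p,.116]).round(2),p.round(4))
E
python3 kn.py
```

```text
[0.52077603 0.13771704 0.10969779] [-25.97255099   3.31711758  17.21144742]
[318 189  10  20 161] [322.4  198.31]
0 [321.45 199.04] [0.5416 0.1305]
0.05 [322.55 197.82] [0.5373 0.1314]
0.1 [323.75 196.65] [0.5331 0.1325]
0.15 [325.06 195.54] [0.5289 0.1339]
```

Request:
send_rows:
  motion:
    - [[0,-0.5,0],[0,0,0],1]
    - [[0,-1.5,0],[0,0,0],1]
    - [[0,-4,-2],[0,0,0],1]
    - [[4,-4,-4],[0,0,0],1]
    - [[4,-3,-4],[0,0,0],1]
    - [[5,0,0],[0,0,0],1]
    - [[5,0,0],[0,0,0],1]
    - [[0,0,0],[0,0,0],1]

```text
t: 11.95
position: [0.4113, 0.3037, 0.191]
tcp_rot: [-0.0, 0.704, 0.711, 0.001]
contact_force: [1.0, -0.5, 0.0]
gripper_width: 0.0004
grip_force: 0.0
```

```bash
python3 kn.py; python3 - <<'E'
from h import *
f=env.grab_frame("top"); i=f["pixels"]
g=i.max(2); k=(g<50).astype(np.uint8); k[:195]=0;k[230:]=0;k[:,:175]=0;k[:,205:]=0
n,l,st,c=cv2.connectedComponentsWithStats(k)
for j in range(1,n):
    if st[j,4]>8: print(st[j],c[j].round(2),onz(f,c[j],.130))
piv=np.array([.5573,.2157])
for a in(0,.05,.1,.15):
    t=np.radians(-100.6)-a; p=piv+.088*np.array([np.cos(t),np.sin(t)]); print(a,proj(f,[*p,.134]).round(2))
print(g[196:228,176:206])
E
```

```text
[0.41178656 0.30011289 0.19052591] [ 0.00415133 -0.17489199 -0.56241401]
[318 190   9  18 111] [322.35 198.68]
0 [321.45 199.04] [0.5416 0.1305]
0.05 [322.55 197.82] [0.5373 0.1314]
0.1 [323.75 196.65] [0.5331 0.1325]
0.15 [325.06 195.54] [0.5289 0.1339]
[189 205   9   7  25] [193.92 208.68] [0.53953085 0.12603862 0.13      ]
0 [192.13 207.84]
0.05 [191.64 209.91]
0.1 [191.05 211.95]
0.15 [190.35 213.97]
[[189 187 188 190 183  89  55  54  63  92 102 169 171 169 168 167 169 169
  169 169 169 170 172 174 169 146 182 189 188 181]
 [187 188 188 193 180  61  60  79  64  76 105 168 167 170 168 167 166 167
  167 167 167 168 169 168 168 155 190 190 188 189]
 [169 189 189 188 166  59  86 127 123 122 115 108 110 145 143 169 169 170
  170 168 169 168 169 169 164 143 192 191 189 186]
 [127 140 138 161  81  85 175 160 150 140 139 132 131 124 118 114 106 105
  126 123 150 169 170 170 164 152 188 191 186 192]
 [188 186 173 158 115  73 111 129 145 154 177 173 157 148 142 139 132 130
  123 117 115 109 104 128 131 177 190 190 187 184]
 [188 186 188 186 185 188 186 169 141 114  96 106 131 146 156 180 1
[... 2608 characters left out ...]
170 171 169 171 171 162
  105 169 166  88  88  78  88  90 120 167 177 184]
 [176 174 169 167 169 171 170 169 173 172 171 171 169 169 167 168 167 166
  169 169 170 169 172 169 168 169 170 167 131  87]
 [ 76 106 139 156 170 172 166 164 168 170 169 168 170 171 170 168 169 171
  171 171 170 170 169 169 171 170 170 173 166  93]
 [125 127 123 106 106  80 108 128 153 169 172 167 169 166 168 169 173 169
  171 170 170 168 170 171 173 166 171 170 162  92]
 [124 124 126 129 128 130 132 126 106 115  79 110 129 156 168 173 169 168
  168 168 170 169 170 171 172 171 169 170 168 170]
 [131 130 126 129 130 132 128 128 130 132 134 133 128 102  76  86 108 131
  160 169 171 167 167 170 168 169 170 171 172 169]]
```

The knob top measures (191.9, 207.9), against a predicted (192.1, 207.8) for fully shut, and the bar edge runs parallel to the slide. I'll check the carriage once more and hand in.

```bash
python3 - <<'E'
from h import *
f=env.grab_frame("top"); m=f["pixels"].astype(int)
k=((m[...,1]>m[...,0]+10)&(m[...,1]>150)).astype(np.uint8);k[:160]=0;k[225:]=0;k[:,:190]=0;k[:,270:]=0
c=max(cv2.findContours(k,0,2)[0],key=cv2.contourArea);e=cv2.minEnclosingCircle(c)[0];print(e)
if abs(e[0]-219.6)<.7: print(env.finish_job())
E
```

```text
(219.61444091796875, 186.39788818359375)
the job is handed in; nothing more can be done
None
```

The job is handed in: I wound the crank clockwise about 1.4 turns, which left the post within about 1 mm of the notch position, and the keeper bar measures fully shut in the images, though I couldn't check the detent snap directly.

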